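# Index a printing block under the bench drill to the ball detent and hold it

## Robot

A 6-joint arm with a two-finger parallel gripper is mounted at the origin on the work surface. World frame = base frame: x ahead of the robot, y to its left, z up, the work surface at z = 0. Lengths are in m, angles in rad, forces in N, time in s.
With the tool pointing down it reaches from about 0.3 to 0.775 m from the base axis. Payload 14.6 kg.
Tool frame: the origin (TCP) lies on the mounting face of the last link; the fingertips stand 199 mm ahead of it and the grasp point (between the pads) lies 180 mm ahead of it; z points along the fingers, y is the direction in which the jaws open and shut (so a half turn about z gives the same grasp; the last joint's range is limited). The gripper opens to 94 mm and grips with 3 to 60 N. Pads are 16 mm wide; open, the fingers measure 119 mm over their backs; the gripper's body (75 mm by 177 mm) begins 78 mm behind the grasp point.
Start: joints at [1.051, 0.3, 1.521, -0, 1.321, -0.067], TCP at [0.241, 0.495, 0.405] pointing down, gripper open.
Joint ranges: [-3.03, 3.03], [-0.79, 2.21], [0.23, 2.52], [-1.04, 4.18], [0, 3.07], [-2.55, 2.55]. Speed limits (rad/s): [2.22, 2.22, 2.57, 3.14, 3.14, 3.14].

## Interface

Orientations are given as [roll, pitch, yaw] about the fixed x, y, z axes, in that order (R = Rz(yaw) Ry(pitch) Rx(roll)).
In Python, from station import sensors, vision, job gives the robot as it stands. The module is installed in compiled form; this text tells all that it offers.
- The arm moves only by the tool arm_command, never from a script. Its argument "plan" is one flat list of numbers, 5 for each row, row after row: the closure, from -1 (fully open) to 1 (shut), so that 0 is half open, then the shift along the world's x, y, z scaled (see below), then the turn about the world's z scaled (see below). A call has 1 to 20 rows; each row is the pose to reach, as a shift and turn from the pose commanded when the call began; what a row does not reach only later rows make up. The controller multiplies each number of a shift by 400 mm and each number of a turn by 120 degrees. A row lasts 1/10 s, in which the tool goes at most 50 mm and 8.59 degrees, less where a joint would pass 70% of its speed; a pose out of reach is approached as far as the arm can. A call with a number of a shift or a turn outside -1 to 1 is refused whole. A call with a gripper value outside its range is refused whole. The fingers move at their own pace and stop on an object; "newtons" is the grip in N (left out, the last holds). Time passes only in rows, so rows that repeat a pose let the fingers close. It gives the time, the measured TCP pose, the force and the opening at its end, in the units of the state.
- sensors.get_obs(): the state, without advancing time (a new reading comes with each control period).
- vision.camera(name): name is "scene" or "top" or "wrist"; returns the picture (384x512x3 uint8, blue, green, red); there is no depth.
- vision.camera_params(name): a dict with "intrinsics" (3x3 intrinsics, pixels), "rvec" (rotation vector, rad) and "tvec" (3), from world to camera coordinates, as OpenCV has them. Camera axes: x right, y down, z forward; pixel columns grow to the right and rows downward; lengths in m; the calibration is good to about 2 mm. A picture is of the moment at which its call begins: read the wrist's pose just before it. camera_params takes no time and is no camera call; for the wrist camera it gives the pose at the moment of the call.
- job.hand_in(): hands the job in, once; it reports no verdict.
Trained networks look in the newest picture that a camera, given by its name, has taken for a name from the list of things; names that differ only in an ending like _2 or _b are one class to them, and where a whole thing is asked for, a point or a joint stands for the part that bears it (a point fixed in the world has none). Each returns a list of dicts, best first, with "confidence" (0 to 1); they miss things now and then, are a little off and sometimes report something else, mostly with a low value. They report only what shows in the picture. A call takes as long as a camera call.
- vision.search_frame(name, camera): "at" ([row, column] in pixels, amid what is visible of it).
- vision.silhouettes(name, camera): "mask" (384x512 bool, what is visible of it) and "at" ([row, column] in pixels, amid what is visible of it).
- vision.pinpoint(name, camera): "at" ([row, column] in pixels: a listed point, or the origin of a listed thing).
The state is a dict: "time_s": time; "qpos": joint angles; "joint_vel": joint speeds; "tau": joint torques, N m; "ee_pos": TCP position; "eef_rot": TCP orientation; "force": force on the tool from outside, world axes, zero at the start; "moment": the same for the moment, N m; "grip_width": finger opening in m.
Only numpy, scipy, OpenCV 4.12 (cv2) and the standard library are available. Lean on these libraries where they do the work, as an engineer would, in place of code of your own. Each camera call takes 0.05 s, during which the arm holds its last target.

## Task

Take the carriage with the clamped carved printing block by its upright wooden handle and slide it along its rods, under the bench drill, until you feel the spring ball drop into the notch of the index strip. Stop there and keep hold: finish with the carriage standing still, the ball seated in the notch and the fingers still gripping the handle, ready for the air hole to be drilled. Keep clear of the drill stand and leave the other things on the slab alone.

Things in the scene. Friction and masses are not known exactly. Their poses are not given: they have to be found in the camera images.
- slide: Fixed drilling slide: base plate 190 x 540 x 12 mm, two 12 mm steel rods running along its y axis between end blocks 40 mm high. Origin on the slab below the middle of the rods, z up. The carriage can only move along the rods; it waits near the +y end, and the drill stands towards the -y end.
- drill_stand: Grey bench drill standing over the rods. Origin on the slab below the drill axis, axes as the slide's. Bit tip 113 mm above the slab (block and clamps reach 100 mm and pass under), drill body 62 mm in diameter at most, 172 to 302 mm up; arm to a 28 mm column at x = 155 mm, 320 mm tall. Feed lever on the -y side, reaching out 62 mm.
- handle: Upright wooden handle of the carriage: cylinder 24 mm in diameter, 60 mm tall (34 mm foot). Origin at its foot, 50 mm above the slab, on the rods' centre line; z up; it can turn on its stud, so take the rods' direction from the slide. Grip it 30 to 45 mm above its foot. It stands 170 mm to +y of the middle of the block (92 x 140 x 35 mm), 70 mm from the nearest clamp.
- carriage (a joint): Travel of the carriage along the rods in m: 0 at the +y end, grows towards the slide's -y, end stop 0.215. Starts between 0.005 and 0.055; slides with about 2.5 N of friction. The strip has one notch, met somewhere between 0.130 and 0.180 (it is clamped in a different place each time).
- plunger (a joint): Spring ball plunger on the carriage's +x side, 80 mm to -y of the handle: 10 mm ball rolling on the steel index strip, brass tail on top. Height of the ball in m: 0 = seated in the 9 mm wide V notch, 0.0023 = on the flat. Dropping in, it pulls the carriage to the notch's middle with up to 8 N; about 15 N along the rods pushes it out again.
- mallet: Bystander: round wooden carver's mallet standing on its head, 88 mm in diameter, 215 mm tall. Origin under its centre. Leave alone.
- gouge: Bystander: gouge lying on the slab, 230 mm long, 24 mm wide, along its x axis, wooden handle to -x. Origin on the slab at the ferrule. Leave alone.
- done_block: Bystander: finished loose printing block 85 x 120 x 40 mm. Origin under its centre. Leave alone.
- chalk_jar: Bystander: white jar with steel lid, 68 mm in diameter, 85 mm tall. Origin under its centre. Leave alone.

How it is judged:
By the outcome, as a careful person would: the job done as asked, in the order asked, and still so for the second after the job is handed in, while the arm keeps its last pose, push and grip.
It also fails if it takes over 42 s, if anything falls off the work surface, if the arm or the gripper's body presses on something with over 40 N, if the wrist force passes 120 N, or if a joint passes its speed limit or range.

## Working session

There is one attempt and no reset: what is moved stays moved. The work goes in short steps, Python scripts to look and compute and a tool call to move; the robot and the scene stay as the last step left them, time stands still between calls to the robot, and variables do not carry over. Pictures are saved under pics/ and viewed, and the job is handed in when it is done.

Besides the shell and the picture viewer there is one more tool, called after "Emit:" as name(argument=value, ...) on one line, values as JSON. arm_command: Moves the arm, as the interface text tells. Its arguments: {"type":"object","properties":{"plan":{"type":"array"},"newtons":{"type":"number"}},"required":["plan"]}

```bash
mkdir -p pics; cat > h.py <<'E'
import numpy as np, cv2
from station import sensors, vision, job
def cam(n):
    p=vision.camera_params(n);K=np.array(p["intrinsics"],float);R=cv2.Rodrigues(np.array(p["rvec"],float))[0];t=np.array(p["tvec"],float).ravel()
    return K,R,t
def ray(n,at,z,c=None):
    K,R,t=c or cam(n);d=R.T@np.linalg.inv(K)@np.array([at[1],at[0],1.]);o=-R.T@t
    return o+d*(z-o[2])/d[2]
def proj(n,P):
    K,R,t=cam(n);q=K@(R@np.array(P)+t);return q[1]/q[2],q[0]/q[2]
E
python3 - <<'E'
from h import *
o=sensors.get_obs();print(o)
for n in ["scene","top"]:
    im=vision.camera(n);cv2.imwrite(f"pics/{n}0.png",im)
    K,R,t=cam(n);print(n,-R.T@t,K[0,0])
    for th in ["slide","drill_stand","handle","plunger","mallet","chalk_jar"]:
        z=0.05 if th=="handle" else 0
        for d in vision.pinpoint(th,n)[:2]:
            print(n,th,d["confidence"],d["at"],ray(n,d["at"],z).round(4))
print(sensors.get_obs()["time_s"])
E
```

```text
{'time_s': 0.0, 'qpos': array([ 1.05141998e+00,  3.00462269e-01,  1.52162378e+00,  2.43300904e-05,
        1.32069033e+00, -6.65714669e-02]), 'joint_vel': array([-0.00110389, -0.0005254 ,  0.00088893, -0.00122612,  0.00105329,
        0.00040065]), 'tau': array([-5.02761177e-04, -5.31807625e+01, -3.52742171e+01,  7.07790256e-02,
        2.44326226e-02, -1.45315994e-04]), 'ee_pos': array([0.24058483, 0.49454186, 0.40407297]), 'eef_rot': array([-3.14041312e+00, -1.02258004e-04,  2.68878168e+00]), 'force': array([-0.52038663,  0.25532618,  0.07914946]), 'moment': array([-0.02355734, -0.0420237 ,  0.05195562]), 'grip_width': 0.0940046120718568}
scene [ 1.09377098 -0.58945668  0.70311539] 376.7968729678873
scene slide 0.77 [224.3, 226.6] [ 0.5641 -0.0471  0.    ]
scene handle 0.63 [172.4, 272.8] [0.5638 0.1687 0.05  ]
scene handle 0.16 [224.1, 224.4] [ 0.5968 -0.0885  0.05  ]Traceback (most recent call last):
  File "<stdin>", line 8, in <module>
ValueError: it knows: chalk_jar, done_block, drill_stand, gouge, handle, mallet, slide
```

```bash

python3 - <<'E'
from h import *
for n in ["scene","top"]:
    im=vision.camera(n);cv2.imwrite(f"pics/{n}0.png",im)
    K,R,t=cam(n);print(n,-R.T@t,K[0,0])
    for th in ["slide","drill_stand","handle","mallet"]:
        z=0.05 if th=="handle" else 0
        for d in vision.pinpoint(th,n)[:2]:
            print(n,th,d["confidence"],d["at"],ray(n,d["at"],z).round(4))
print(sensors.get_obs()["time_s"])
E
```

```text
scene [ 1.09377098 -0.58945668  0.70311539] 376.7968729678873
scene slide 0.62 [223.0, 224.6] [ 0.5563 -0.0465  0.    ]
scene handle 0.48 [173.2, 271.1] [0.5621 0.1623 0.05  ]
scene handle 0.46 [191.2, 338.0] [0.7633 0.2026 0.05  ]
scene mallet 0.75 [230.9, 151.7] [ 0.4198 -0.1868  0.    ]
top [0.44825105 0.05246336 1.01243576] 403.79486778486665
top slide 0.9 [208.7, 305.1] [ 0.5655 -0.0467  0.    ]
top handle 0.52 [207.6, 219.9] [0.5626 0.1625 0.05  ]
top mallet 0.87 [274.0, 361.8] [ 0.4046 -0.1821  0.    ]
0.7
```

View pics/scene0.png

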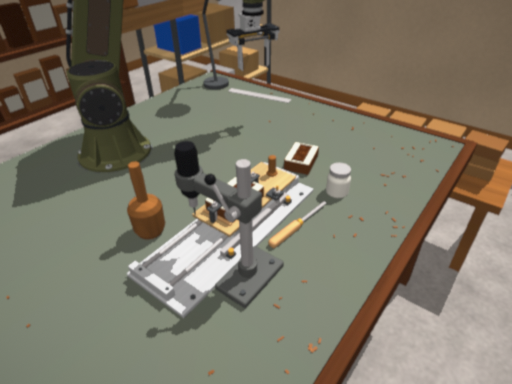

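View pics/top0.png

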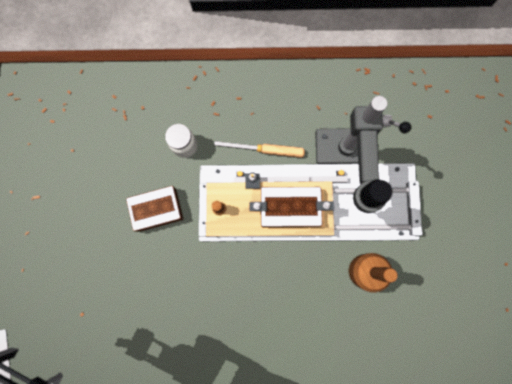

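The scene shows the carriage on the slide, handle near (173,271) in scene and (207,219) in top; the drill is right of it, at about (195,372) in top. Next I measure the rods' direction.

```bash

python3 - <<'E'
from h import *
im=cv2.imread("pics/top0.png");cv2.imwrite("pics/topz.png",cv2.resize(im[150:250,190:430],None,fx=3.3,fy=3.3,interpolation=cv2.INTER_CUBIC))
vision.camera("top")
for d in vision.silhouettes("slide","top")[:1]:
    m=d["mask"].astype(np.uint8);print(d["confidence"],m.sum())
    cs,_=cv2.findContours(m,0,2);c=np.vstack(cs)
    r=cv2.minAreaRect(c);b=cv2.boxPoints(r);print(r)
    P=np.array([ray("top",(q[1],q[0]),0.015)[:2] for q in b]);print(P.round(4),P.mean(0))
for n in ["top"]:
  for d in vision.silhouettes("handle",n)[:2]:
    ys,xs=np.where(d["mask"]);print(n,d["confidence"],d["at"],len(ys),ys.min(),ys.max(),xs.min(),xs.max())
  for d in vision.silhouettes("drill_stand",n)[:2]:
    ys,xs=np.where(d["mask"]);print("drill",d["confidence"],d["at"],len(ys),ys.min(),ys.max(),xs.min(),xs.max())
for z,p in((.3,(191,378)),(.0,(0,0))): print(ray("top",p,z))
# project handle axis hypothesis
for z in (.05,.11): print(proj("top",[.5625,.1625,z]),proj("scene",[.5625,.1625,z]))
E
```

```text
0.79 14510
((309.7193603515625, 202.1298370361328), (75.68778991699219, 222.09991455078125), 89.4791488647461)
[[ 0.6749  0.2229]
 [ 0.6774 -0.3341]
 [ 0.4894 -0.3247]
 [ 0.484   0.217 ]] [ 0.58141871 -0.05471786]
top 0.75 [208.1, 215.8] 162 201 215 212 225
drill 0.56 [149.6, 364.7] 4779 96 213 316 411
[ 0.56208082 -0.14648234  0.3       ]
[1.15293567 0.79238913 0.        ]
(np.float64(207.65337165639923), np.float64(219.89692882662567)) (np.float64(173.21697038006695), np.float64(271.2399338748297))
(np.float64(204.52602538547146), np.float64(216.91493089272637)) (np.float64(156.29439046661804), np.float64(271.4616119570557))
```

View pics/topz.png

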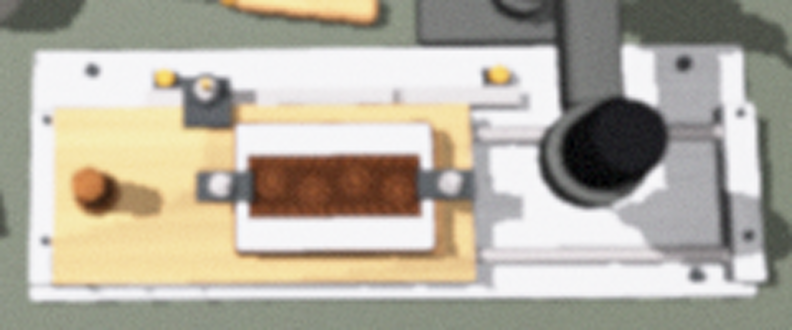

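```bash

python3 - <<'E'
from h import *
c=cam("top")
def z2(p): return (150+p[1]/3.3-.35,190+p[0]/3.3-.35)
for nm,p,z in [("TL",(36,52),.012),("BL",(30,298),.012),("BR",(757,295),.012),("TR",(742,47),.012),("rod1a",(480,133),.03),("rod1b",(722,131),.03),("rod2a",(485,254),.03),("rod2b",(725,257),.03),("notch",(396,97),.03),("plunger",(207,88),.08),("s1",(155,97),.03),("s2",(525,99),.03),("handletop",(92,183),.11)]:
    print(nm,ray("top",z2(p),z,c).round(4))
E
```

```text
TL [0.6753 0.2178 0.012 ]
BL [0.4866 0.2182 0.012 ]
BR [ 0.4893 -0.3209  0.012 ]
TR [ 0.6766 -0.3205  0.012 ]
rod1a [ 0.6081 -0.1178  0.03  ]
rod1b [ 0.6091 -0.2956  0.03  ]
rod2a [ 0.5183 -0.119   0.03  ]
rod2b [ 0.5161 -0.2927  0.03  ]
notch [ 0.6355 -0.0561  0.03  ]
plunger [0.633  0.0835 0.08  ]
s1 [0.6362 0.1242 0.03  ]
s2 [ 0.6337 -0.1518  0.03  ]
handletop [0.5612 0.1611 0.11  ]
```

Emit:
arm_command(plan=[-0.2,0.8025,-0.831,0,0.218,-0.2,0.8025,-0.831,0,0.218,-0.2,0.8025,-0.831,0,0.218,-0.2,0.8025,-0.831,0,0.218,-0.2,0.8025,-0.831,0,0.218,-0.2,0.8025,-0.831,0,0.218,-0.2,0.8025,-0.831,0,0.218,-0.2,0.8025,-0.831,0,0.218,-0.2,0.8025,-0.831,0,0.218,-0.2,0.8025,-0.831,0,0.218,-0.2,0.8025,-0.831,0,0.218,-0.2,0.8025,-0.831,0,0.218,-0.2,0.8025,-0.831,0,0.218,-0.2,0.8025,-0.831,0,0.218], newtons=40)

```text
time_s: 2.3
ee_pos: [0.561, 0.1632, 0.4049]
eef_rot: [3.141, 0.0, -3.136]
force: [0.2, -0.1, 0.8]
grip_width: 0.0566
```

```bash

python3 - <<'E'
from h import *
o=sensors.get_obs();print(o["time_s"],o["ee_pos"],o["eef_rot"],o["force"],o["grip_width"])
im=vision.camera("wrist");cv2.imwrite("pics/w1.png",im)
for d in vision.pinpoint("handle","wrist")[:2]: print(d["confidence"],d["at"],ray("wrist",d["at"],.05).round(4))
for d in vision.silhouettes("handle","wrist")[:1]:
    ys,xs=np.where(d["mask"]);print(d["at"],ys.min(),ys.max(),xs.min(),xs.max())
print(proj("wrist",[.562,.1625,.05]),proj("wrist",[.562,.1625,.11]))
cv2.imwrite("pics/s1.png",vision.camera("scene"))
E
```

```text
2.3 [0.56098171 0.16316403 0.40491754] [ 3.14145771e+00  3.40591998e-04 -3.13634824e+00] [ 0.17718985 -0.10285817  0.82938468] 0.05656487211595204
[272.2, 38.3] 254 303 0 86
(np.float64(179.02132629796992), np.float64(256.5050304659593)) (np.float64(193.695974394226), np.float64(256.46639311864413))
```

View pics/w1.png

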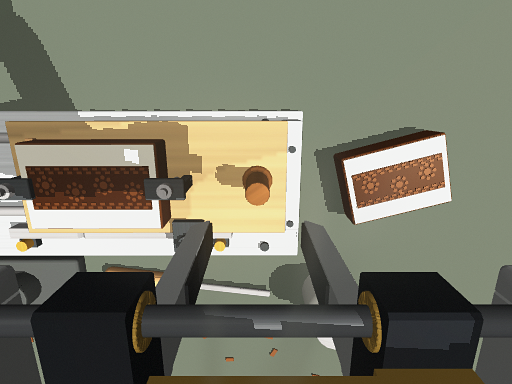

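View pics/s1.png

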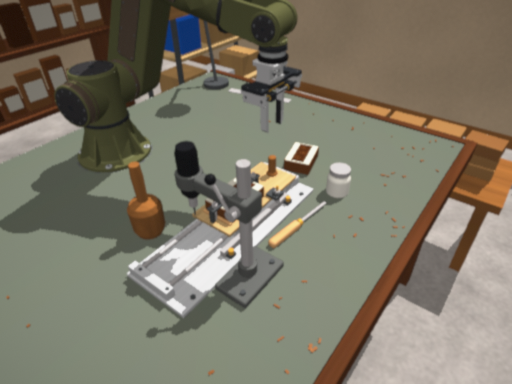

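The wrist view shows the handle top at (194,257) and its foot at about (179,257), matching my projection. I descend and then close.

Emit:
arm_command(plan=[-0.2,0,0,-0.08,0,-0.2,0,0,-0.16,0,-0.2,0,0,-0.24,0,-0.2,0,0,-0.3,0,-0.2,0,0,-0.3425,0,-0.2,0,0,-0.3425,0,-0.2,0,0,-0.3425,0])

```text
time_s: 3.2
ee_pos: [0.5617, 0.1623, 0.2683]
eef_rot: [3.141, 0.0, -3.138]
force: [-0.2, 0.5, -0.4]
grip_width: 0.0562
```

Emit:
arm_command(plan=[1,0,0,0,0,1,0,0,0,0,1,0,0,0,0,1,0,0,0,0,1,0,0,0,0,1,0,0,0,0,1,0,0,0,0,1,0,0,0,0], newtons=40)

```text
time_s: 4.0
ee_pos: [0.5617, 0.1623, 0.268]
eef_rot: [3.141, 0.001, -3.138]
force: [-0.7, 2.3, 5.1]
grip_width: 0.0235
```

```bash

python3 - <<'E'
from h import *
o=sensors.get_obs();print(o["time_s"],o["ee_pos"],o["force"],o["grip_width"])
cv2.imwrite("pics/w2.png",vision.camera("wrist"))
E
```

```text
4.0 [0.56166186 0.16229577 0.26797748] [-0.65952416  2.30740617  5.05947792] 0.023529589297699677
```

View pics/w2.png

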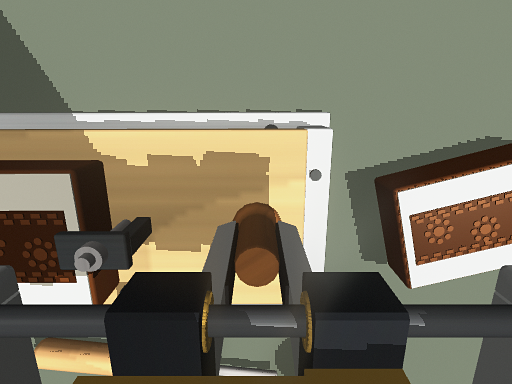

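The handle is between the pads (opening 23.5 mm). I slide along -y.

Emit:
arm_command(plan=[1,0,-0.01,0,0,1,0,-0.025,0,0,1,0,-0.04,0,0,1,0,-0.055,0,0,1,0,-0.07,0,0,1,0,-0.085,0,0,1,0,-0.1,0,0,1,0,-0.115,0,0,1,0,-0.13,0,0,1,0,-0.145,0,0,1,0,-0.16,0,0,1,0,-0.17,0,0,1,0,-0.175,0,0,1,0,-0.175,0,0])

```text
time_s: 5.45
ee_pos: [0.5618, 0.092, 0.268]
eef_rot: [-3.142, 0.001, -3.138]
force: [2.8, 1.5, 4.5]
grip_width: 0.0231
```

```bash

python3 - <<'E'
from h import *
o=sensors.get_obs();print(o["time_s"],o["ee_pos"],o["force"],o["grip_width"])
im=vision.camera("top")
cv2.imwrite("pics/t3.png",cv2.resize(im[150:250,190:430],None,fx=3.3,fy=3.3,interpolation=cv2.INTER_CUBIC))
im=vision.camera("scene")
cv2.imwrite("pics/s3.png",cv2.resize(im[130:290,130:350],None,fx=3.3,fy=3.3,interpolation=cv2.INTER_CUBIC))
E
```

```text
5.45 [0.56184138 0.09197104 0.26796889] [2.77226206 1.5379386  4.5092219 ] 0.023075587594652808
```

View pics/t3.png

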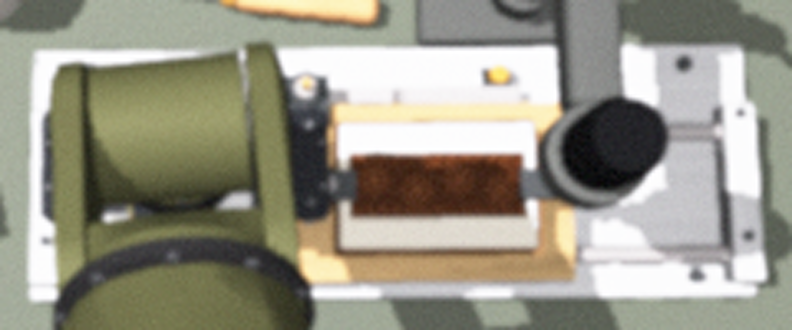

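View pics/s3.png

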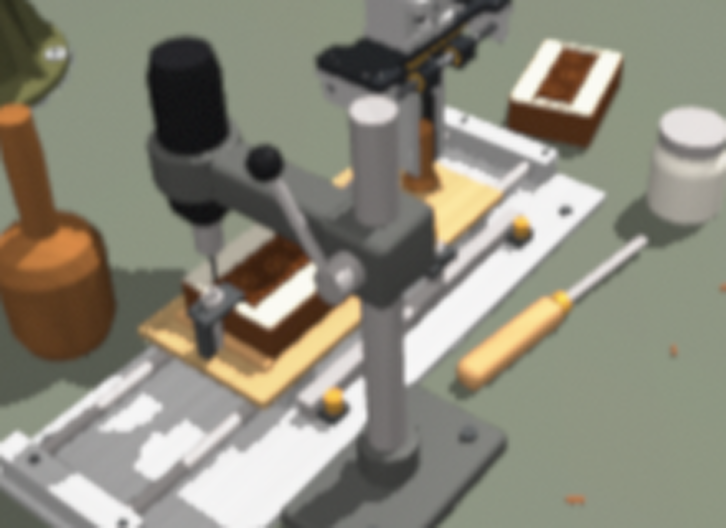

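Emit:
arm_command(plan=[1,0,-0.01,0,0,1,0,-0.02,0,0,1,0,-0.03,0,0,1,0,-0.03,0,0])

```text
time_s: 5.95
ee_pos: [0.5619, 0.08, 0.268]
eef_rot: [3.141, 0.001, -3.138]
force: [4.3, 1.3, 3.9]
grip_width: 0.023
```

Emit:
arm_command(plan=[1,0,-0.01,0,0,1,0,-0.02,0,0,1,0,-0.02,0,0])

```text
time_s: 6.25
ee_pos: [0.5619, 0.072, 0.268]
eef_rot: [3.141, 0.002, -3.138]
force: [5.1, 2.0, 4.7]
grip_width: 0.0234
```

Emit:
arm_command(plan=[1,0,-0.01,0,0,1,0,-0.02,0,0,1,0,-0.02,0,0])

```text
time_s: 6.55
ee_pos: [0.5619, 0.064, 0.268]
eef_rot: [3.141, 0.002, -3.138]
force: [5.6, 1.9, 5.0]
grip_width: 0.0235
```

Emit:
arm_command(plan=[1,0,-0.01,0,0,1,0,-0.02,0,0,1,0,-0.02,0,0])

```text
time_s: 6.85
ee_pos: [0.5619, 0.056, 0.268]
eef_rot: [3.141, 0.002, -3.138]
force: [5.3, 1.1, 3.3]
grip_width: 0.0233
```

Emit:
arm_command(plan=[1,0,-0.01,0,0,1,0,-0.02,0,0,1,0,-0.02,0,0])

```text
time_s: 7.15
ee_pos: [0.5619, 0.048, 0.268]
eef_rot: [3.141, 0.002, -3.138]
force: [6.3, 1.2, 3.6]
grip_width: 0.0234
```

Emit:
arm_command(plan=[1,0.001,-0.01,0,0,1,0.001,-0.02,0,0,1,0.001,-0.02,0,0])

```text
time_s: 7.45
ee_pos: [0.5622, 0.04, 0.268]
eef_rot: [3.142, 0.001, -3.138]
force: [4.8, 1.1, 5.2]
grip_width: 0.0235
```

Emit:
arm_command(plan=[1,0,-0.005,0,0,1,0,-0.01,0,0,1,0,-0.01,0,0])

```text
time_s: 7.75
ee_pos: [0.5622, 0.0362, 0.268]
eef_rot: [3.141, 0.001, -3.138]
force: [4.2, 2.8, 5.2]
grip_width: 0.0235
```

Emit:
arm_command(plan=[1,0,-0.005,0,0,1,0,-0.005,0,0])

```text
time_s: 7.95
ee_pos: [0.5622, 0.0342, 0.268]
eef_rot: [3.141, 0.001, -3.138]
force: [4.7, 2.0, 5.0]
grip_width: 0.0232
```

Emit:
arm_command(plan=[1,0,-0.005,0,0,1,0,-0.005,0,0])

```text
time_s: 8.15
ee_pos: [0.5622, 0.0322, 0.268]
eef_rot: [3.141, 0.001, -3.138]
force: [3.3, 3.2, 5.3]
grip_width: 0.0232
```

Emit:
arm_command(plan=[1,0,-0.004,0,0,1,0,-0.004,0,0])

```text
time_s: 8.35
ee_pos: [0.5622, 0.0306, 0.268]
eef_rot: [3.141, 0.001, -3.138]
force: [3.7, 1.8, 5.1]
grip_width: 0.0232
```

Emit:
arm_command(plan=[1,0,-0.004,0,0,1,0,-0.004,0,0])

```text
time_s: 8.55
ee_pos: [0.5622, 0.029, 0.268]
eef_rot: [3.141, 0.001, -3.138]
force: [3.7, 2.2, 5.1]
grip_width: 0.0229
```

Emit:
arm_command(plan=[1,0,-0.004,0,0,1,0,-0.004,0,0])

```text
time_s: 8.75
ee_pos: [0.5622, 0.0274, 0.268]
eef_rot: [3.141, 0.001, -3.138]
force: [3.9, 2.4, 4.4]
grip_width: 0.0235
```

Emit:
arm_command(plan=[1,0,-0.003,0,0,1,0,-0.003,0,0])

```text
time_s: 8.95
ee_pos: [0.5622, 0.0261, 0.268]
eef_rot: [-3.141, 0.001, -3.138]
force: [4.4, 1.9, 5.6]
grip_width: 0.0231
```

Emit:
arm_command(plan=[1,0,-0.003,0,0,1,0,-0.003,0,0])

```text
time_s: 9.15
ee_pos: [0.5622, 0.0247, 0.268]
eef_rot: [-3.141, 0.001, -3.138]
force: [4.6, -2.5, 5.6]
grip_width: 0.0236
```

Emit:
arm_command(plan=[1,0,-0.003,0,0,1,0,-0.003,0,0])

```text
time_s: 9.35
ee_pos: [0.5623, 0.0231, 0.268]
eef_rot: [-3.14, 0.001, -3.138]
force: [4.1, -6.6, 5.1]
grip_width: 0.0231
```

Emit:
arm_command(plan=[1,0,-0.002,0,0,1,0,-0.002,0,0])

```text
time_s: 9.55
ee_pos: [0.5623, 0.0222, 0.268]
eef_rot: [-3.14, 0.001, -3.138]
force: [4.3, -7.3, 4.8]
grip_width: 0.0236
```

Emit:
arm_command(plan=[1,0,-0.002,0,0,1,0,-0.002,0,0])

```text
time_s: 9.75
ee_pos: [0.5623, 0.0216, 0.268]
eef_rot: [-3.14, 0.001, -3.138]
force: [4.1, -3.8, 4.9]
grip_width: 0.0233
```

Emit:
arm_command(plan=[1,0,-0.0015,0,0,1,0,-0.0015,0,0])

```text
time_s: 9.95
ee_pos: [0.5622, 0.0213, 0.268]
eef_rot: [-3.141, 0.001, -3.138]
force: [4.8, -0.8, 5.1]
grip_width: 0.0232
```

Emit:
arm_command(plan=[1,0,0,0,0,1,0,0,0,0])

```text
time_s: 10.15
ee_pos: [0.5623, 0.0213, 0.268]
eef_rot: [-3.141, 0.001, -3.138]
force: [5.0, -0.8, 4.6]
grip_width: 0.0232
```

Emit:
arm_command(plan=[1,0,-0.001,0,0,1,0,-0.001,0,0,1,0,-0.001,0,0])

```text
time_s: 10.45
ee_pos: [0.5622, 0.0211, 0.268]
eef_rot: [-3.141, 0.001, -3.138]
force: [5.1, 0.0, 4.6]
grip_width: 0.0232
```

```bash

python3 - <<'E'
from h import *
im=vision.camera("top")
cv2.imwrite("pics/t4.png",cv2.resize(im[150:250,190:430],None,fx=3.3,fy=3.3,interpolation=cv2.INTER_CUBIC))
im=vision.camera("scene")
cv2.imwrite("pics/s4.png",cv2.resize(im[130:290,130:350],None,fx=3.3,fy=3.3,interpolation=cv2.INTER_CUBIC))
cv2.imwrite("pics/w4.png",vision.camera("wrist"))
o=sensors.get_obs();print(o["time_s"],o["ee_pos"],o["force"],o["grip_width"],abs(o["joint_vel"]).max())
E
```

```text
10.6 [0.56223631 0.02116055 0.26794671] [4.44968265 0.21914341 5.00552721] 0.02326824279542879 0.0010143840540659753
```

View pics/t4.png

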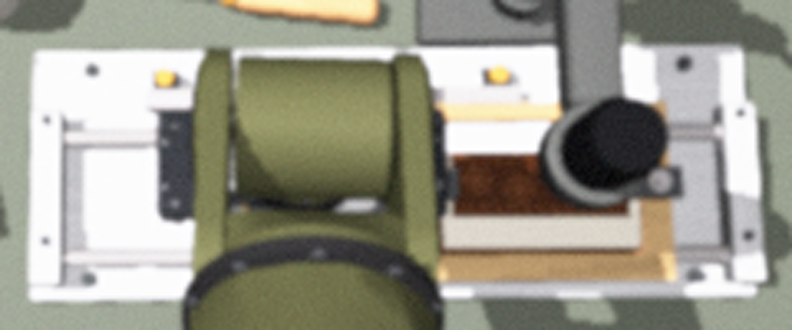

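View pics/s4.png

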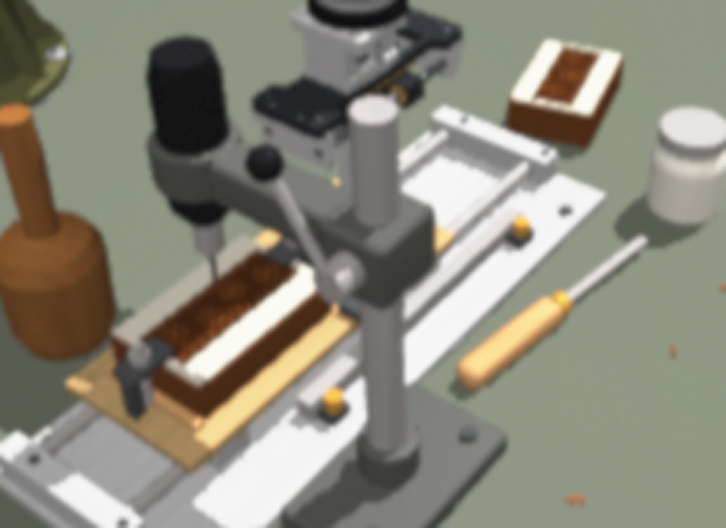

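View pics/w4.png

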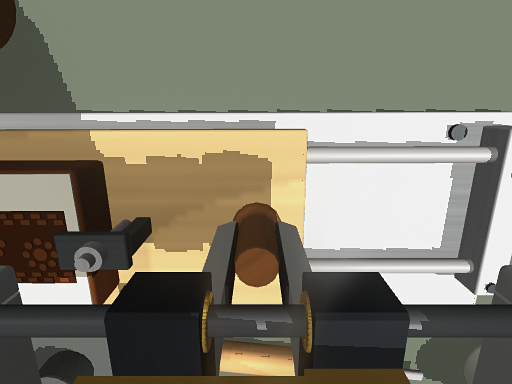

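Emit:
arm_command(plan=[1,0,-0.001,0,0,1,0,-0.001,0,0,1,0,-0.001,0,0,1,0,-0.001,0,0])

```text
time_s: 11.0
ee_pos: [0.5622, 0.0209, 0.268]
eef_rot: [3.141, 0.001, -3.138]
force: [4.4, 3.2, 5.4]
grip_width: 0.0232
```

Emit:
arm_command(plan=[1,0,0.0004,0,0,1,0,0.0004,0,0,1,0,0.0004,0,0,1,0,0.0004,0,0,1,0,0.0004,0,0])

```text
time_s: 11.5
ee_pos: [0.5622, 0.021, 0.268]
eef_rot: [-3.142, 0.001, -3.138]
force: [4.8, 2.8, 5.3]
grip_width: 0.0232
```

```bash

python3 - <<'E'
from h import *
o=sensors.get_obs();print(o["time_s"],o["ee_pos"],o["force"],o["grip_width"],abs(o["joint_vel"]).max())
job.hand_in()
E
```

```text
11.5 [0.56223481 0.02099299 0.26795994] [4.81987328 2.82445347 5.26324271] 0.023168437937991976 0.001932691712169608
the job is handed in; nothing more can be done
```

I gripped the handle with the jaws along the rods, slid the carriage 141 mm towards -y under the drill, and stopped where I felt the ball drop into the notch. The job was handed in at 11.5 s with the fingers still holding.

- **Notch by feel:** sliding resistance was about 2 N. It reversed to a pull of 7 N near y = 0.022 m, then firmed up to about +3 N of resistance at 0.021 m. That fits a ball resting in the V.
- **Notch by sight:** the mark on the index strip in the top picture predicted a travel of about 138.5 mm; the felt seat came about 2.8 mm further on. That is slightly more than the 2 mm calibration error, but the mark's height was only a guess. I went by feel.
- **Final state:**
  - The arm was standing still and the grip was set to 40 N, with a finger opening of 23.2 mm on the 24 mm handle.
  - The wrist force was (4.8, 2.8, 5.3) N. The 2.8 N along the rods is well below the 15 N that would push the ball out. The 5 N sideways and upward is a small leftover misalignment.
- **Surroundings:** the last pictures, taken just before the final sub-millimetre nudges, show the block under the bit. The drill stand, mallet, gouge and jar look undisturbed.
- **Not checked:** I could not see the ball's height directly, because the arm hid it from the top camera and the drill column hid it in the scene view. The seating is judged from force alone.

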